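# Load the roll tray into the catch bay

## Task

Take the tray of golden finger rolls by its handle, set it down flat at the flared mouth of the green loading bay and slide it in along the table, so that its own front edge lifts the red catch, until the whole tray is past the catch and the catch has dropped down behind it; then let go. Do not touch the catch with the robot, and leave the tray of dark buns where it is.

Things in the scene. Friction and masses are not known exactly. Their poses are not given: they have to be found in the camera images.
- roll_tray: Tray to load: four golden finger rolls, fixed, under 40 mm high. Aluminium, 140 (x) x 120 mm, rim 30 mm high. Arched black handle over its middle: bar along tray x, 124 long, 14 wide (y), 12 high, bar centre 90 mm above the underside, a post at each end. Loose, 0.3 to 0.6 kg. Origin: centre of underside, z up. Either end may go in first.
- bun_tray: The other tray, with four round dark brown buns; leave it. Same sizes, handle and origin as the tray of rolls.
- dock: Fixed green bay, no floor. Origin: on the table, centre of a loaded tray's place; trays enter along +x, tray x along bay x. Guide walls 45 mm high, inner faces y = +-65, x -136 to 95, flaring to y = +-90 at x = -176 mm. End stop face x = 85. Tray centre at x = -235: front edge in the flare, clear of the catch; beyond about -10: catch drops; then it stays within -22 to 15.
- catch (a joint): Red gravity catch in the bay: arm 18 mm wide at bay y = 45 to 63, over the tray's rim; pin along y at x = -136, z = 52 mm, on a 68 mm post outside the +y wall. 0 rad: hanging, sloping 45 degrees down along +x to a 10 mm roller at x = -96, z = 12. Grows as the roller lifts (to 1.1); about 0.5 riding on a rim. No spring, 80 g; a few newtons of push lift it.
There are look-alikes about, which are no part of the job. Leave any purple look-alike of the roll_tray alone.

How it is judged:
On the way:
1. the tray of rolls, flat in the bay's mouth and not yet past the catch, holds the catch up on its own edge (value of joint catch above 0.2 rad and x of roll_tray in the frame of dock between -0.22 and -0.02 m and z of roll_tray in the frame of dock below 0.015 m and y of roll_tray in the frame of dock between -0.012 and 0.012 m), for 0.1 s.
At the end, for the whole second after the job is handed in: The tray of rolls lies flat on the table (within 6 mm and 0.1 rad) between the guides and at rest, centre between 26 mm short of and 25 mm beyond the bay's origin, within 12 mm sideways and 10 degrees of the bay's direction; the catch hangs down behind it (joint below 0.1 rad) (value of joint catch below 0.1 rad and x of roll_tray in the frame of dock between -0.026 and 0.025 m and y of roll_tray in the frame of dock between -0.012 and 0.012 m and z of roll_tray in the frame of dock below 0.006 m and angle between roll_tray's own z axis and vertical below 0.1 rad and angle between the x axis of roll_tray and the x axis of dock, either way round below 0.18 rad and linear speed of roll_tray below 0.02 m/s); the robot touches nothing.
It fails at once if the tray of dark buns is moved by more than 30 mm (distance of bun_tray from where it was at the start of the episode above 0.03 m).
It fails at once if the robot touches the catch (contact force between any of the fingers, the arm and catch above 0.5 N).
It also fails if it takes over 45 s, if anything falls off the work surface, if the arm or the gripper's body presses on something with over 40 N, if the wrist force passes 120 N, or if a joint passes its speed limit or range.

## Robot

A 7-joint arm with a two-finger parallel gripper is mounted at the origin on the work surface. World frame = base frame: x ahead of the robot, y to its left, z up, the work surface at z = 0. Lengths are in m, angles in rad, forces in N, time in s.
With the tool pointing down it reaches from about 0.4 to 0.875 m from the base axis. Payload 19.3 kg.
Tool frame: the origin (TCP) lies between the finger pads; the fingertips stand ahead of it and the grasp point (between the pads) lies 8 mm behind it (bot.tip_extent is the x of the fingertips in the tool frame, in m); x points along the fingers, y is the direction in which the jaws open and shut, and the axes are right-handed (so a half turn about x gives the same grasp; the last joint's range is limited). The gripper opens to 85 mm and grips with 20 to 120 N. Pads are 22 mm wide; open, the fingers measure 114 mm over their backs; the gripper's body (76 mm by 85 mm) begins 54 mm behind the grasp point. The pads swing forward as they close: fully open they stand 13 mm farther back than shut.
Start: joints at [1.115, 0.521, -0.036, 1.599, 0.021, 1.021, -0.113], TCP at [0.235, -0.579, 0.242] pointing down, gripper open.
Joint ranges: [-2.91, 2.91], [-0.3, 2.13], [-1.5, 1.42], [0.17, 2.43], [-1.26, 4.41], [0.16, 1.93], [-2.52, 2.52]. Speed limits (rad/s): [1.89, 1.89, 2.39, 2.39, 3.01, 3.01, 3.01].

## Interface

Orientations are given as [roll, pitch, yaw] about the fixed x, y, z axes, in that order (R = Rz(yaw) Ry(pitch) Rx(roll)).
In Python, from workcell import observe, grab_frame, camera_info, bot, nets gives the robot as it stands.
- The arm moves only by the tool jog_arm, never from a script. Its argument "commands" is a list of rows, each a list of 6 numbers: the shift along the tool's x, y, z in mm, then the turn, a rotation vector about the tool's x, y, z in rad. A call has 1 to 20 rows; each row shifts and turns the pose as measured when the row begins, along the tool's axes as they then stand; what a row does not reach is not made up. A row lasts 1/10 s, in which the tool goes at most 50 mm and 8.59 degrees, less where a joint would pass 70% of its speed; a pose out of reach is approached as far as the arm can. A call is refused whole if a number of a shift passes 50 or a number of a turn 0.15, either way. A call with a gripper value outside its range is refused whole. "gripper" is the closure in counts, from 0 (fully open) to 255 (shut), set as the call begins (left out, the last holds). The fingers move at their own pace and stop on an object; "newtons" is the grip in N (left out, the last holds). Time passes only in rows, so rows that do not move let the fingers close. It gives the time, the measured TCP pose, the force and the opening at its end, in the units of the state.
- observe(): the state, without advancing time (a new reading comes with each control period).
- grab_frame(name): name is "side" or "top"; returns the picture (384x512x3 uint8, red, green, blue); there is no depth.
- camera_info(name): a dict with "fov_y" (degrees; the focal length in pixels is half the picture's height over the tangent of half this angle, whatever the lens; pixels are square), "cx", "cy" (the principal point, pixels), "R" (3x3) and "t" (3): a world point X has camera coordinates R X + t. Camera axes: x right, y down, z forward; pixel columns grow to the right and rows downward; lengths in m; the calibration is good to about 2 mm. A picture is of the moment at which its call begins. camera_info takes no time and is no camera call.
- bot.job_done(): hands the job in, once; it reports no verdict.
Trained networks look in the newest picture that a camera, given by its name, has taken for a name from the list of things; names that differ only in an ending like _2 or _b are one class to them, and where a whole thing is asked for, a point or a joint stands for the part that bears it (a point fixed in the world has none). Each returns a list of dicts, best first, with "p" (0 to 1); they miss things now and then, are a little off and sometimes report something else, mostly with a low value. They report only what shows in the picture. A call takes as long as a camera call. They do not tell look-alikes from the thing itself.
- nets.find_in(camera, name): "rect" ([left, top, right, bottom] in pixels, round what is visible of it).
- nets.silhouettes(camera, name): "mask" (384x512 bool, what is visible of it) and "rect" ([left, top, right, bottom] in pixels, round what is visible of it).
- nets.pinpoint(camera, name): "location" ([column, row] in pixels: a listed point, or the origin of a listed thing).
The state is a dict: "clock": time; "qpos": joint angles; "qd": joint speeds; "joint_efforts": joint torques, N m; "position": TCP position; "tool_rot": TCP orientation; "force": force on the tool from outside, world axes, zero at the start; "moment": the same for the moment, N m; "grip_width": finger opening in m.
Only numpy, scipy, OpenCV 4.12 (cv2) and the standard library are available. Lean on these libraries where they do the work, as an engineer would, in place of code of your own. Each camera call takes 0.05 s, during which the arm holds its last target.

## Working session

There is one attempt and no reset: what is moved stays moved. The work goes in short steps, Python scripts to look and compute and a tool call to move; the robot and the scene stay as the last step left them, time stands still between calls to the robot, and variables do not carry over. Pictures are saved under pics/ and viewed, and the job is handed in when it is done.

Besides the shell and the picture viewer there is one more tool, called after "Request:" as name([rows], argument=value, ...), one row to a line, values as JSON. jog_arm: Moves the arm, as the interface text tells. Its arguments: {"type":"object","properties":{"commands":{"type":"array","items":{"type":"array","items":{"type":"number"}}},"gripper":{"type":"number"},"newtons":{"type":"number"}},"required":["commands"]}

```bash
ls; mkdir -p pics; python3 - <<'E'
from workcell import observe, grab_frame, camera_info, bot, nets
import cv2
s=observe();print(s['clock'],s['position'],s['tool_rot'],s['grip_width'],bot.tip_extent)
for c in('top','side'):
    im=grab_frame(c);cv2.imwrite(f'pics/{c}0.png',im[:,:,::-1])
    print(c,camera_info(c))
    for n in('roll_tray','bun_tray','dock','catch'):
        print(n,[(round(d['p'],2),[round(float(v)) for v in d['location']]) for d in nets.pinpoint(c,n)])
print(observe()['clock'])
E
```

```text
pics
0.0 [ 0.23503132 -0.57879124  0.24172342] [-1.48482463  1.56968224  2.04253272] 0.08546575147158904 0.011
top {'fov_y': 43.67028531651688, 'cx': 257.95211189696147, 'cy': 195.30178904539179, 'R': array([[ 0.00743649, -0.99995148,  0.00646041],
       [-0.99750282, -0.00787173, -0.07018655],
       [ 0.070234  , -0.00592234, -0.99751296]]), 't': array([-0.12992687,  0.44503518,  1.66181718])}
roll_tray [(0.8, [312, 260]), (0.79, [293, 200]), (0.62, [382, 244])]
bun_tray [(0.73, [310, 146])]
dock []Traceback (most recent call last):
  File "<stdin>", line 8, in <module>
ValueError: it knows: bun_tray, dock, roll_tray
```

```bash
python3 - <<'E'
from workcell import observe, grab_frame, camera_info, bot, nets
import cv2
im=grab_frame('side');cv2.imwrite('pics/side0.png',im[:,:,::-1]);print(camera_info('side'))
for n in('roll_tray','bun_tray','dock'):
    print(n,[(round(d['p'],2),[round(float(v)) for v in d['location']]) for d in nets.pinpoint('side',n)])
t=cv2.imread('pics/top0.png');cv2.imwrite('pics/top0c.png',cv2.resize(t[80:330,190:490],None,fx=2.4,fy=2.4,interpolation=cv2.INTER_CUBIC))
E
```

```text
{'fov_y': 42.52127031730318, 'cx': 257.44739775839577, 'cy': 191.68858909271674, 'R': array([[ 0.91010153,  0.41380226, -0.02197486],
       [ 0.24691453, -0.5841155 , -0.77320263],
       [-0.33278886,  0.69826698, -0.6337782 ]]), 't': array([-0.33221378, -0.11541495,  1.95420545])}
roll_tray [(0.97, [175, 230]), (0.94, [243, 235]), (0.91, [159, 285]), (0.55, [258, 162]), (0.55, [289, 264])]
bun_tray [(0.57, [287, 264])]
dock [(0.75, [318, 162]), (0.16, [290, 263])]
```

View pics/top0.png

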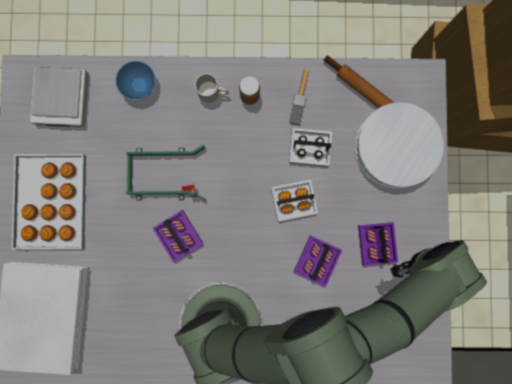

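View pics/side0.png

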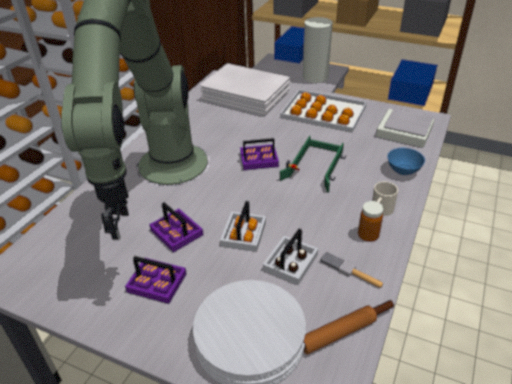

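View pics/top0c.png

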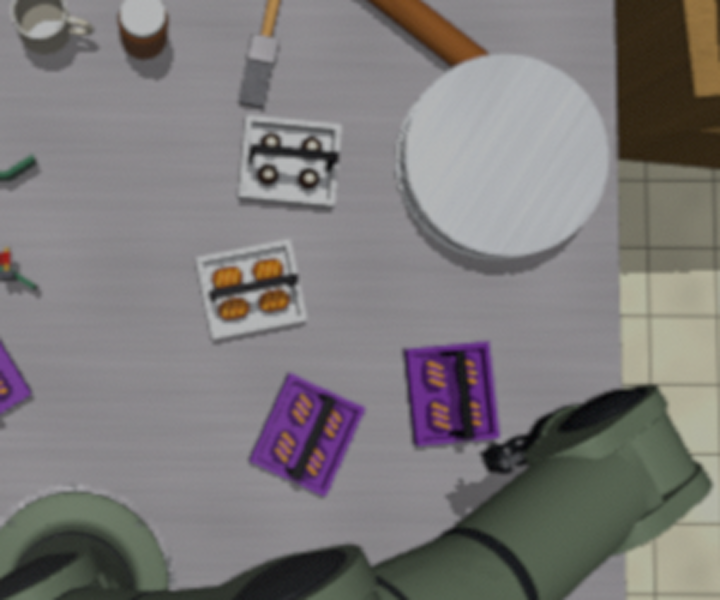

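Candidates in the top picture: a silver tray with golden rolls at (295,200), a silver tray with dark buns at (311,147), and purple look-alikes at (178,237), (318,262) and (379,245). The tray at (295,200) fits because it is aluminium and holds golden rolls, and the enlarged crop confirms that. The bay is at (165,173) with its mouth to the right, towards world -y. The catch is at (190,188).

```bash
cat > h.py <<'E'
import numpy as np,cv2
from workcell import observe, grab_frame, camera_info, bot, nets
def proj(c,X):
    i=camera_info(c);f=192/np.tan(np.radians(i['fov_y']/2));p=np.atleast_2d(X)@i['R'].T+i['t']
    return np.c_[i['cx']+f*p[:,0]/p[:,2],i['cy']+f*p[:,1]/p[:,2]]
def back(c,uv,z=0):
    i=camera_info(c);f=192/np.tan(np.radians(i['fov_y']/2))
    d=i['R'].T@np.array([(uv[0]-i['cx'])/f,(uv[1]-i['cy'])/f,1]);o=-i['R'].T@i['t']
    return o+d*(z-o[2])/d[2]
def T(p,P):
    c,s=np.cos(p[2]),np.sin(p[2]);P=np.array(P,float);Q=P.copy()
    Q[:,0]=p[0]+c*P[:,0]-s*P[:,1];Q[:,1]=p[1]+s*P[:,0]+c*P[:,1];return Q
def box(x0,x1,y0,y1,z0,z1): return [(x,y,z) for x in(x0,x1) for y in(y0,y1) for z in(z0,z1)]
tray=[box(-.07,.07,-.06,.06,0,.03),box(-.062,.062,-.007,.007,.084,.096),box(-.062,-.054,-.007,.007,0,.096),box(.054,.062,-.007,.007,0,.096)]
def sil(c,p,parts,S=4):
    m=np.zeros((384*S,512*S),np.uint8)
    for b in parts:
        h=cv2.convexHull(((proj(c,T(p,b))+.5)*S).astype(np.int32));cv2.fillConvexPoly(m,h,1)
    return cv2.resize(m.astype(np.float32),(512,384),interpolation=cv2.INTER_AREA)
E
python3 - <<'E'
from h import *
from scipy.optimize import minimize
M={}
for c in('top','side'):
    grab_frame(c)
    for n in('roll_tray','bun_tray','dock'):
        r=nets.silhouettes(c,n);print(c,n,[(round(d['p'],2),[round(float(v)) for v in d['rect']]) for d in r])
        for k,d in enumerate(r): M[f'{c}-{n}-{k}']=d['mask']
np.savez('m.npz',**M)
for c,f,r in(('top','pics/dt.png',(130,215,110,225)),('side','pics/ds.png',(125,195,265,360))):
    im=cv2.imread(f'pics/{c}0.png')[r[0]:r[1],r[2]:r[3]];cv2.imwrite(f,cv2.resize(im,None,fx=6,fy=6,interpolation=cv2.INTER_CUBIC))
E
```

```text
top roll_tray [(0.98, [358, 225, 399, 266]), (0.85, [272, 180, 318, 219]), (0.79, [151, 215, 201, 264]), (0.6, [292, 236, 344, 287])]
top bun_tray [(0.58, [289, 125, 330, 166])]
top dock [(0.68, [127, 144, 205, 198])]
side roll_tray [(0.97, [239, 141, 281, 173]), (0.96, [149, 201, 204, 249]), (0.65, [219, 203, 266, 254]), (0.64, [125, 258, 186, 303])]
side bun_tray [(0.79, [262, 229, 322, 281])]
side dock [(0.93, [279, 138, 346, 190])]
```

View pics/dt.png

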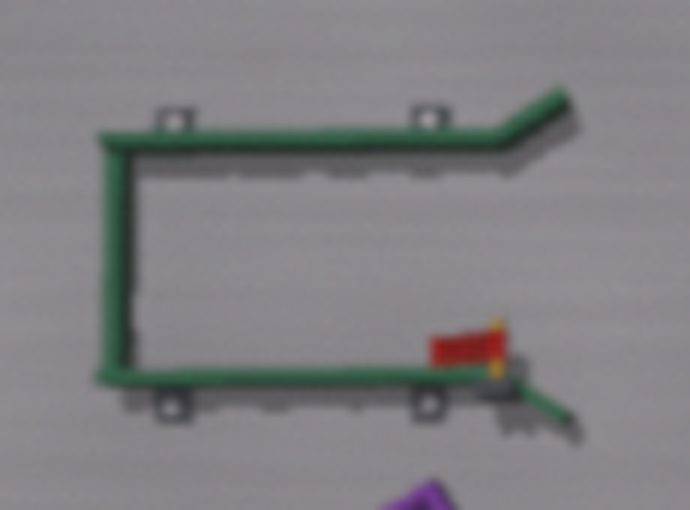

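View pics/ds.png

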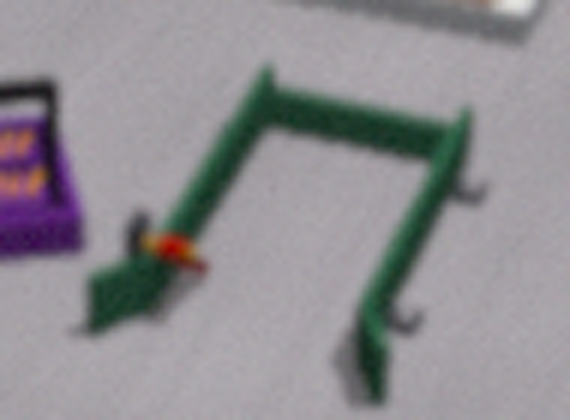

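The crops show the bay opening towards world -y. The red catch is at top (188,188), on the wall nearer the robot. Next I fit poses by silhouette.

```bash
cat > fit.py <<'E'
from h import *
from scipy.optimize import minimize
def fit(parts,masks,p0,extra=False):
    def cost(q):
        pp=parts(q[3]) if extra else parts
        return sum(1-np.minimum(s:=sil(c,q,pp),m).sum()/np.maximum(s,m).sum() for c,m in masks.items())
    b=None
    for d in(.03,.01):
        n=len(p0);S=np.vstack([p0]+[np.array(p0)+e*np.array([d,d,d*5,.003][:n]) for e in np.eye(n)])
        r=minimize(cost,p0,method='Nelder-Mead',options=dict(initial_simplex=S,xatol=1e-5,fatol=1e-5));p0=r.x
    return r
def dock(t):
    P=[box(.085,.085+t,-.065-t,.065+t,0,.045)]
    for s in(1,-1):
        P.append(box(-.136,.095,*sorted((s*.065,s*(.065+t))),0,.045))
        P.append([(x,y*s,z) for z in(0,.045) for x,y in((-.136,.065),(-.136,.065+t),(-.176,.09),(-.176,.09+t))])
    return P
def green(c,rect,f):
    im=cv2.imread(f);h=cv2.cvtColor(im,cv2.COLOR_BGR2HSV)
    m=cv2.inRange(h,(65,70,25),(90,255,255))>0;k=np.zeros_like(m);l,t,r,b=rect;k[t:b,l:r]=1;return (m&k).astype(np.float32)
E
python3 - <<'E'
from fit import *
M=np.load('m.npz')
def yaw(p): return np.degrees(p[2])
m={'top':M['top-roll_tray-1'],'side':M['side-roll_tray-2']}
x0=back('top',(295,200),.03)
for mm in (m,{'top':m['top']},{'side':m['side']}):
    r=fit(tray,mm,[x0[0],x0[1],-1.4]);print('tray',r.x,yaw(r.x),r.fun)
mb={'top':M['top-bun_tray-0'],'side':M['side-bun_tray-0']};x1=back('top',(311,147),.03)
r=fit(tray,mb,[x1[0],x1[1],-1.6]);print('bun',r.x,yaw(r.x),r.fun)
g={'top':green('top',(120,138,215,205),'pics/top0.png'),'side':green('side',(272,130,352,195),'pics/side0.png')}
x2=back('top',(160,172),.0)
for mm in (g,{'top':g['top']},{'side':g['side']}):
    r=fit(dock,mm,[x2[0],x2[1],1.57,.006],True);print('dock',r.x,yaw(r.x),r.fun)
    if mm is g:
        for c in g:
            im=cv2.imread(f'pics/{c}0.png')
            for pr in(dock(r.x[3]),):
                s=sil(c,r.x,pr)
                cs,_=cv2.findContours((s>.5).astype(np.uint8),cv2.RETR_LIST,cv2.CHAIN_APPROX_NONE);cv2.drawContours(im,cs,-1,(0,255,255),1)
            rt=fit(tray,m,[x0[0],x0[1],-1.4]).x;s=sil(c,rt,tray)
            cs,_=cv2.findContours((s>.5).astype(np.uint8),cv2.RETR_LIST,cv2.CHAIN_APPROX_NONE);cv2.drawContours(im,cs,-1,(255,255,0),1)
            im=im[130:260,110:370];cv2.imwrite(f'pics/fit_{c}.png',cv2.resize(im,None,fx=3,fy=3,interpolation=cv2.INTER_NEAREST))
E
```

```text
tray [ 0.42956931 -0.25198874 -1.37350146] -78.69583670988126 0.09051662683486938
tray [ 0.42925934 -0.25059236 -1.36960132] -78.472374975143 0.03650212287902832
tray [ 0.42997749 -0.25433896 -1.37777314] -78.9405859953396 0.03507542610168457Traceback (most recent call last):
  File "<stdin>", line 8, in <module>
  File "h.py", line 7, in back
    i=camera_info(c);f=192/np.tan(np.radians(i['fov_y']/2))
ValueError: time passes only in moves, steps and waits
```

```bash
python3 - <<'E'
import re
s=open('h.py').read()
s=s.replace("def proj(","_C={}\ndef CI(c):\n    if c not in _C:_C[c]=camera_info(c)\n    return _C[c]\ndef proj(",1).replace("i=camera_info(c)","i=CI(c)")
open('h.py','w').write(s)
E
python3 - <<'E'
from fit import *
M=np.load('m.npz')
def yaw(p): return np.degrees(p[2])
m={'top':M['top-roll_tray-1'],'side':M['side-roll_tray-2']}
mb={'top':M['top-bun_tray-0'],'side':M['side-bun_tray-0']};x1=back('top',(311,147),.03)
r=fit(tray,mb,[x1[0],x1[1],-1.6]);print('bun',r.x,yaw(r.x),r.fun)
g={'top':green('top',(120,138,215,205),'pics/top0.png'),'side':green('side',(272,130,352,195),'pics/side0.png')}
x2=back('top',(160,172),.0)
for mm in (g,{'top':g['top']},{'side':g['side']}):
    r=fit(dock,mm,[x2[0],x2[1],1.57,.006],True);print('dock',r.x,yaw(r.x),r.fun)
    if mm is g:
        for c in g:
            im=cv2.imread(f'pics/{c}0.png')
            for q,pr in((r.x,dock(r.x[3])),([.4296,-.252,-1.3735],tray)):
                s=sil(c,q,pr)
                cs,_=cv2.findContours((s>.5).astype(np.uint8),cv2.RETR_LIST,cv2.CHAIN_APPROX_NONE);cv2.drawContours(im,cs,-1,(0,255,255),1)
            im=im[130:260,110:370];cv2.imwrite(f'pics/fit_{c}.png',cv2.resize(im,None,fx=3,fy=3,interpolation=cv2.INTER_NEAREST))
E
```

```text
bun [ 0.61856251 -0.30802029 -1.66043516] -95.13592663511518 0.0996776819229126
dock [0.52155355 0.23862072 1.5853905  0.00529576] 90.83618462850878 0.7736674547195435
dock [0.52196753 0.2383387  1.57944941 0.00590973] 90.49578531431162 0.3786824941635132
dock [0.52052235 0.23701677 1.59921044 0.00205902] 91.6280090298876 0.3571813106536865
```

View pics/fit_top.png

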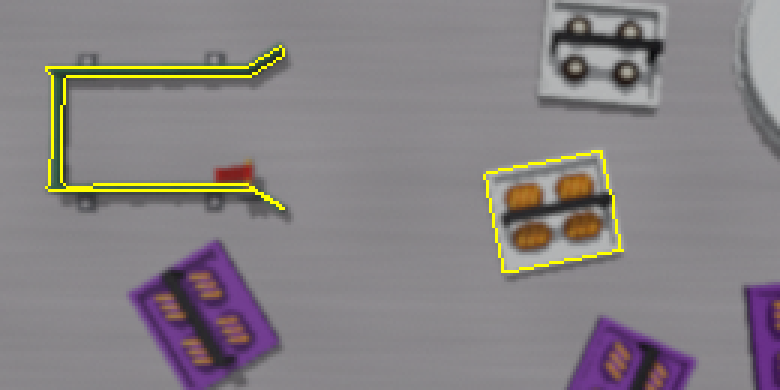

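View pics/fit_side.png

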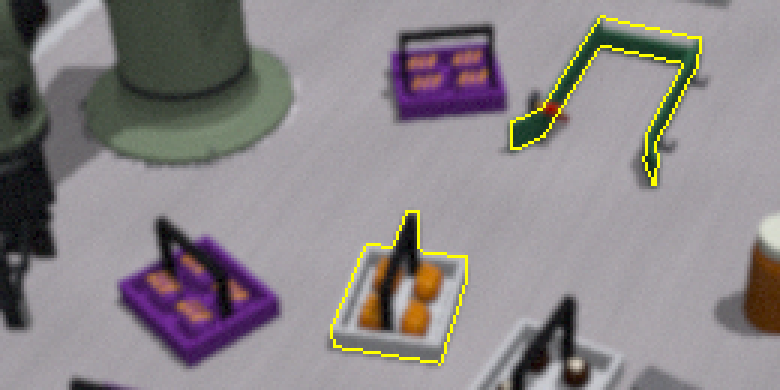

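```bash
cat > go.py <<'E'
import numpy as np,sys
from scipy.spatial.transform import Rotation as R
from workcell import observe
def delta(p,ydir_deg):
    s=observe();Rc=R.from_euler('xyz',s['tool_rot']).as_matrix();p0=np.array(s['position'])
    a=np.radians(ydir_deg);y=np.array([np.cos(a),np.sin(a),0]);
    if y@Rc[:,1]<0:y=-y
    x=np.array([0,0,-1.]);G=np.c_[x,y,np.cross(x,y)]
    rv=R.from_matrix(Rc.T@G).as_rotvec()
    d=np.array(p)-p0
    print('t',s['clock'],'pos',p0.round(4),'y',Rc[:,1].round(3),'q',np.round(s['qpos'],2),'F',np.round(s['force'],1),'w',round(s['grip_width'],4))
    print('rotvec',rv.round(4),'shift now-tool mm',(Rc.T@d*1000).round(1),'shift goal-tool mm',(G.T@d*1000).round(1))
if __name__=='__main__':
    v=list(map(float,sys.argv[1:]));delta(v[:3],v[3])
E
python3 go.py .4296 -.252 .2 11.3
```

```text
t 0.8 pos [ 0.2351 -0.5791  0.2423] y [ 0.376 -0.927  0.   ] q [ 1.11  0.52 -0.04  1.6   0.02  1.02 -0.11] F [ 0.9 -0.1  0.2] w 0.0856
rotvec [-1.3823  0.      0.    ] shift now-tool mm [  42.3 -229.9 -303.2] shift goal-tool mm [  42.3  254.8 -282.6]
```

Request:
jog_arm([
  [0,0,0,-0.138,0,0],
  [0,0,0,-0.138,0,0],
  [0,0,0,-0.138,0,0],
  [0,0,0,-0.138,0,0],
  [0,0,0,-0.138,0,0],
  [0,0,0,-0.138,0,0],
  [0,0,0,-0.138,0,0],
  [0,0,0,-0.138,0,0],
  [0,0,0,-0.138,0,0],
  [0,0,0,-0.138,0,0],
], gripper=0, newtons=60)

```text
clock: 1.8
position: [0.2353, -0.5791, 0.2425]
tool_rot: [-0.749, 1.57, -2.072]
force: [-0.7, 0.2, -0.0]
grip_width: 0.0854
```

```bash
python3 go.py .4296 -.252 .2 11.3
```

```text
t 1.8 pos [ 0.2353 -0.5791  0.2425] y [ 0.969  0.245 -0.001] q [ 1.34  0.54 -0.38  1.59  0.22  1.05  1.15] F [-0.7  0.2 -0. ] w 0.0854
rotvec [0.0505 0.0007 0.0006] shift now-tool mm [  42.2  268.7 -269.5] shift goal-tool mm [  42.5  254.7 -282.7]
```

Request:
jog_arm([
  [0,0,0,0.05,0,0],
  [4,25,-28,0,0,0],
  [4,25,-28,0,0,0],
  [4,25,-28,0,0,0],
  [4,25,-28,0,0,0],
  [4,25,-28,0,0,0],
  [4,25,-28,0,0,0],
  [4,25,-28,0,0,0],
  [4,25,-28,0,0,0],
  [4,25,-28,0,0,0],
  [4,25,-28,0,0,0],
])

```text
clock: 2.9
position: [0.4274, -0.2486, 0.2009]
tool_rot: [0.034, 1.566, -1.345]
force: [-0.5, -0.2, -0.5]
grip_width: 0.0857
```

```bash
python3 go.py .4296 -.252 .13 11.3
```

```text
t 2.9 pos [ 0.4274 -0.2486  0.2009] y [0.982 0.19  0.   ] q [ 0.77  0.4  -0.46  1.97  0.24  0.83  0.36] F [-0.5 -0.2 -0.5] w 0.0857
rotvec [-0.0056  0.0048 -0.0001] shift now-tool mm [70.9  1.5  3.4] shift goal-tool mm [70.9  1.5  3.8]
```

Request:
jog_arm([
  [40,1.5,3.5,-0.0056,0.0048,0],
  [40,0,0,0,0,0],
  [25,0,0,0,0,0],
  [13,0,0,0,0,0],
  [0,0,0,0,0,0],
])

```text
clock: 3.4
position: [0.4345, -0.2464, 0.08]
tool_rot: [1.382, 1.566, 0.018]
force: [0.3, -0.4, 0.6]
grip_width: 0.0854
```

```bash
python3 go.py .4296 -.252 .082 11.3; python3 - <<'E'
from h import *
a=cv2.resize(grab_frame('side')[170:280,190:350],None,fx=4,fy=4,interpolation=cv2.INTER_CUBIC)
cv2.imwrite('pics/g1.png',a[:,:,::-1])
E
```

```text
t 3.4 pos [ 0.4345 -0.2464  0.08  ] y [0.979 0.205 0.005] q [ 0.68  0.6  -0.38  2.04  0.39  0.57  0.24] F [ 0.3 -0.4  0.6] w 0.0854
rotvec [ 0.0093  0.0009 -0.0049] shift now-tool mm [-2.  -6.   4.4] shift goal-tool mm [-2.  -5.9  4.5]
```

View pics/g1.png

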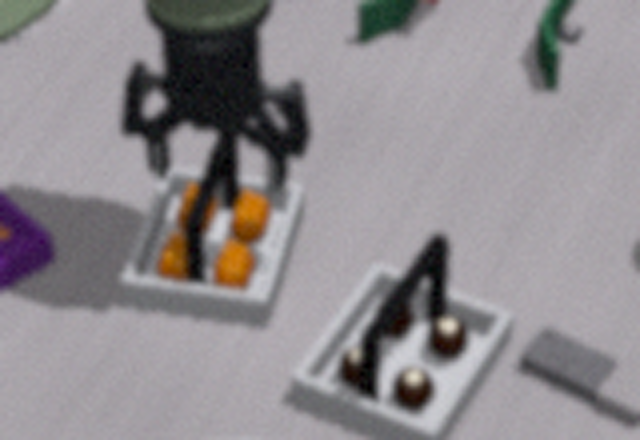

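The open fingers straddle the handle at crop (225,170). I centre the tool and close.

Request:
jog_arm([
  [-2,-6,4.5,0.009,0,-0.005],
  [0,0,0,0,0,0],
])

```text
clock: 3.65
position: [0.4301, -0.2533, 0.0846]
tool_rot: [0.463, 1.568, -0.912]
force: [0.2, 0.5, 0.5]
grip_width: 0.0857
```

Request:
jog_arm([
  [0,0,0,0,0,0],
  [0,0,0,0,0,0],
  [0,0,0,0,0,0],
  [0,0,0,0,0,0],
  [0,0,0,0,0,0],
  [0,0,0,0,0,0],
  [0,0,0,0,0,0],
  [0,0,0,0,0,0],
], gripper=255, newtons=60)

```text
clock: 4.45
position: [0.4311, -0.2544, 0.0868]
tool_rot: [0.681, 1.563, -0.695]
force: [-0.0, -0.6, 1.9]
grip_width: 0.0125
```

```bash
python3 go.py .525 .004 .12 0.8
```

```text
t 4.45 pos [ 0.4311 -0.2544  0.0868] y [0.981 0.194 0.005] q [ 0.7   0.59 -0.38  2.04  0.38  0.58  0.25] F [-0.  -0.6  1.9] w 0.0125
rotvec [ 0.1813  0.0052 -0.0051] shift now-tool mm [ -33.9  142.4 -235.1] shift goal-tool mm [ -33.2   97.5 -257. ]
```

Request:
jog_arm([
  [-10,0,0,0,0,0],
  [-15,0,0,0,0,0],
  [-15,0,0,0,0,0],
  [0,0,0,0,0,0],
])

```text
clock: 4.85
position: [0.4297, -0.2533, 0.1285]
tool_rot: [0.519, 1.567, -0.856]
force: [1.1, 0.4, -5.2]
grip_width: 0.0126
```

```bash
python3 go.py .525 -.01 .13 0.8; python3 - <<'E'
from h import *
a=cv2.resize(grab_frame('side')[150:280,190:350],None,fx=4,fy=4,interpolation=cv2.INTER_CUBIC)
cv2.imwrite('pics/g2.png',a[:,:,::-1])
E
```

```text
t 4.85 pos [ 0.4297 -0.2533  0.1285] y [0.981 0.195 0.002] q [ 0.73  0.52 -0.42  2.01  0.33  0.67  0.3 ] F [ 1.1  0.4 -5.2] w 0.0126
rotvec [ 0.1818  0.0031 -0.0022] shift now-tool mm [  -1.9  140.9 -220.1] shift goal-tool mm [  -1.5   98.7 -242. ]
```

View pics/g2.png

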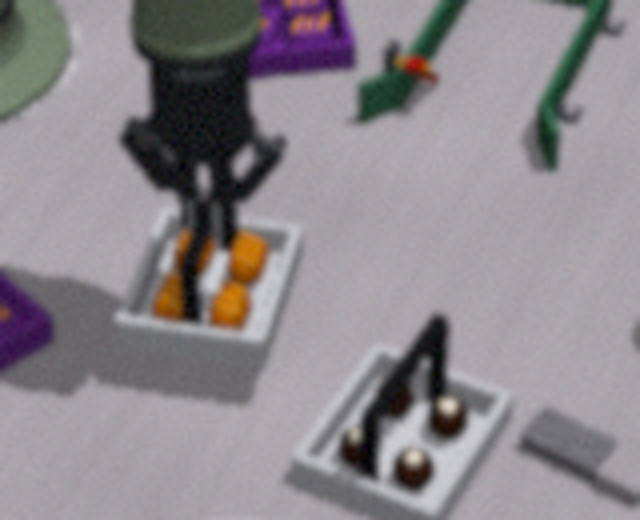

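The tray is lifted level, with about 5 N at the wrist. I turn it to the bay's direction and carry it to the mouth.

Request:
jog_arm([
  [0,0,0,0.09,0,0],
  [0,0,0,0.09,0.003,-0.002],
  [0,12,-30,0,0,0],
  [0,12,-30,0,0,0],
  [0,12,-30,0,0,0],
  [0,12,-30,0,0,0],
  [0,12,-30,0,0,0],
  [0,12,-30,0,0,0],
  [0,12,-30,0,0,0],
  [0,12,-30,0,0,0],
  [0,0,0,0,0,0],
])

```text
clock: 6.0
position: [0.5221, -0.0034, 0.1199]
tool_rot: [-1.829, 1.56, 2.888]
force: [0.2, -1.9, -4.9]
grip_width: 0.013
```

```bash
python3 go.py .525 .0 .088 0.8; python3 - <<'E'
from h import *
for c in('side','top'):
    a=cv2.resize(grab_frame(c)[120:250,120:330],None,fx=3.5,fy=3.5,interpolation=cv2.INTER_CUBIC)
    cv2.imwrite(f'pics/g3{c}.png',a[:,:,::-1])
E
```

```text
t 6.0 pos [ 0.5221 -0.0034  0.1199] y [ 1.     0.004 -0.011] q [ 0.17  0.56 -0.37  1.95  0.3   0.7  -0.38] F [ 0.2 -1.9 -4.9] w 0.013
rotvec [-0.0099 -0.0029  0.0107] shift now-tool mm [31.8  3.3 -3.3] shift goal-tool mm [31.9  2.9 -3.4]
```

View pics/g3side.png

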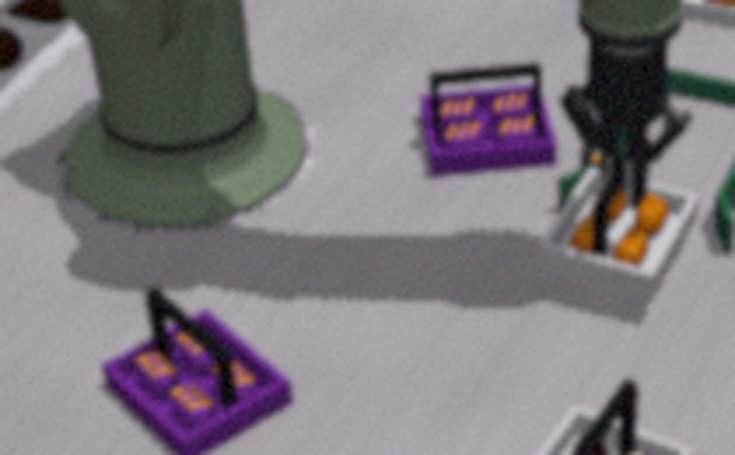

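View pics/g3top.png

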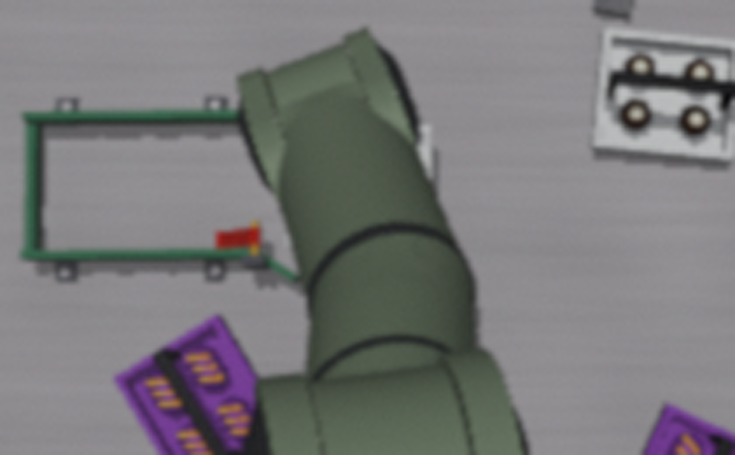

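Request:
jog_arm([
  [0,2.5,3,-0.01,-0.003,0.01],
  [12,0,0,0,0,0],
  [10,0,0,0,0,0],
  [4,0,0,0,0,0],
  [0,0,0,0,0,0],
])

```text
clock: 6.6
position: [0.5215, -0.015, 0.0898]
tool_rot: [-0.816, 1.564, -2.38]
force: [-0.0, 0.0, -5.2]
grip_width: 0.0127
```

```bash
python3 go.py .525 .0 .0868 0.8
```

```text
t 6.6 pos [ 0.5215 -0.015   0.0898] y [ 1.     0.007 -0.005] q [ 0.17  0.6  -0.34  1.97  0.34  0.63 -0.39] F [-0.   0.  -5.2] w 0.0127
rotvec [-0.0074  0.0043  0.0046] shift now-tool mm [  3.    3.6 -15. ] shift goal-tool mm [  3.    3.7 -15. ]
```

Request:
jog_arm([
  [0,3.5,-10,-0.0074,0.0043,0.0046],
  [3,0,0,0,0,0],
  [1,0,0,0,0,0],
])

```text
clock: 6.9
position: [0.5255, -0.0041, 0.0867]
tool_rot: [1.478, 1.57, -0.079]
force: [-14.1, -8.9, 35.6]
grip_width: 0.0128
```

```bash
python3 go.py .525 .0 .0868 0.8
```

```text
t 6.9 pos [ 0.5255 -0.0041  0.0867] y [1.    0.014 0.001] q [ 0.15  0.61 -0.34  1.97  0.34  0.62 -0.4 ] F [-14.1  -8.9  35.6] w 0.0128
rotvec [ 0.0005  0.0001 -0.0011] shift now-tool mm [-0.1 -0.5 -4.1] shift goal-tool mm [-0.1 -0.5 -4.1]
```

Request:
jog_arm([
  [-1.5,0,0,0,0,0],
  [0,0,-4,0,0,0],
  [0,0,-8,0,0,0],
  [0,0,-8,0,0,0],
])

```text
clock: 7.3
position: [0.5257, 0.017, 0.0887]
tool_rot: [1.445, 1.568, -0.112]
force: [0.2, 0.3, -5.1]
grip_width: 0.0127
```

```bash
python3 go.py .5236 .08 .0875 0.8
```

```text
t 7.3 pos [0.5257 0.017  0.0887] y [1.    0.014 0.002] q [ 0.11  0.61 -0.34  1.97  0.34  0.62 -0.44] F [ 0.2  0.3 -5.1] w 0.0127
rotvec [-0.0002  0.0003 -0.0024] shift now-tool mm [  1.2  -1.2 -63. ] shift goal-tool mm [  1.2  -1.2 -63. ]
```

Request:
jog_arm([
  [0.7,-0.5,-10,0,0,-0.002],
  [0,-0.3,-10,0,0,0],
  [0,0,-10,0,0,0],
  [0,0,-10,0,0,0],
])

```text
clock: 7.7
position: [0.5239, 0.0616, 0.0876]
tool_rot: [-2.071, 1.571, 2.657]
force: [-0.2, -1.1, -5.5]
grip_width: 0.0126
```

```bash
python3 go.py .5236 .08 .0875 0.8; python3 - <<'E'
from h import *
for c in('side','top'):
    a=cv2.resize(grab_frame(c)[120:220,(120 if c=='top' else 250):(300 if c=='top' else 370)],None,fx=4,fy=4,interpolation=cv2.INTER_CUBIC)
    cv2.imwrite(f'pics/g4{c}.png',a[:,:,::-1])
E
```

```text
t 7.7 pos [0.5239 0.0616 0.0876] y [ 1.     0.015 -0.   ] q [ 0.02  0.61 -0.34  1.96  0.34  0.62 -0.52] F [-0.2 -1.1 -5.5] w 0.0126
rotvec [ 0.0012 -0.0001  0.0002] shift now-tool mm [  0.1  -0.  -18.4] shift goal-tool mm [  0.1  -0.  -18.4]
```

View pics/g4side.png

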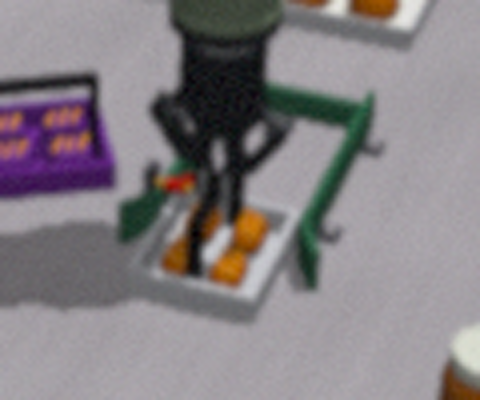

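View pics/g4top.png

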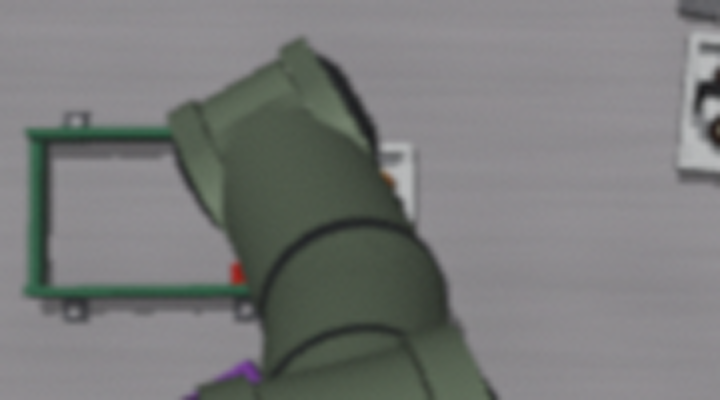

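The tray is centred in the mouth, its front rim between the flares and about to meet the catch at side crop (175,183). I carry on sliding.

Request:
jog_arm([
  [0,0,-9,0,0,0],
  [0,0,-9,0,0,0],
  [0,0,-9,0,0,0],
  [0,0,-9,0,0,0],
  [0,0,-9,0,0,0],
])

```text
clock: 8.3
position: [0.5232, 0.1094, 0.0876]
tool_rot: [-1.108, 1.571, -2.664]
force: [0.6, 0.0, -5.7]
grip_width: 0.0127
```

```bash
python3 go.py .5215 .237 .0875 0.8; python3 - <<'E'
from h import *
for c in('side',):
    a=cv2.resize(grab_frame(c)[120:220,(120 if c=='top' else 250):(300 if c=='top' else 370)],None,fx=5,fy=5,interpolation=cv2.INTER_CUBIC)
    cv2.imwrite(f'pics/g5{c}.png',a[:,:,::-1])
E
```

```text
t 8.3 pos [0.5232 0.1094 0.0876] y [ 1.     0.015 -0.   ] q [-0.07  0.62 -0.34  1.94  0.33  0.63 -0.6 ] F [ 0.6  0.  -5.7] w 0.0127
rotvec [0.0008 0.0001 0.0002] shift now-tool mm [ 1.000e-01  2.000e-01 -1.277e+02] shift goal-tool mm [ 1.000e-01  1.000e-01 -1.277e+02]
```

View pics/g5side.png

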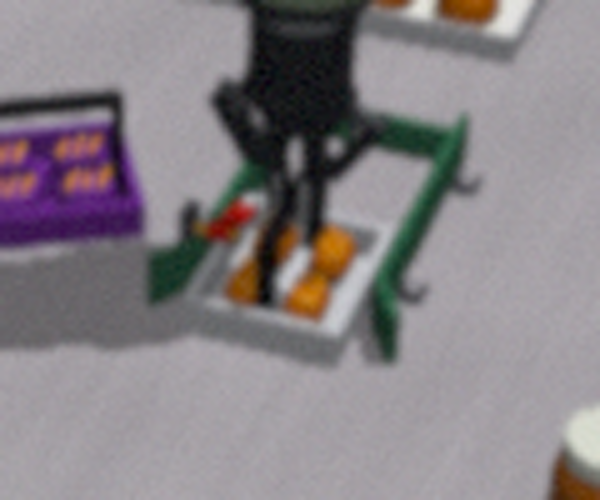

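The catch now rides on the tray rim at crop (230,220), and the fingers are well clear of it.

Request:
jog_arm([
  [0,0,-9,0,0,0],
  [0,0,-9,0,0,0],
  [0,0,-9,0,0,0],
  [0,0,-9,0,0,0],
  [0,0,-9,0,0,0],
  [0,0,-9,0,0,0],
  [0,0,-9,0,0,0],
  [0,0,-9,0,0,0],
  [0,0,-9,0,0,0],
])

```text
clock: 9.25
position: [0.5216, 0.1989, 0.0877]
tool_rot: [-2.93, 1.57, 1.798]
force: [-0.6, 0.1, -5.8]
grip_width: 0.0133
```

```bash
python3 go.py .5215 .237 .0875 0.8
```

```text
t 9.25 pos [0.5216 0.1989 0.0877] y [ 1.     0.016 -0.   ] q [-0.23  0.65 -0.33  1.88  0.32  0.66 -0.74] F [-0.6  0.1 -5.8] w 0.0133
rotvec [ 0.0019 -0.0007  0.0002] shift now-tool mm [  0.2   0.5 -38.1] shift goal-tool mm [  0.2   0.4 -38.1]
```

Request:
jog_arm([
  [0,0.2,-8,0.002,0,0],
  [0,0.2,-8,0,0,0],
  [0,0,-8,0,0,0],
  [0,0,-7,0,0,0],
  [0,0,-6,0,0,0],
  [0,0,0,0,0,0],
])

```text
clock: 9.85
position: [0.5212, 0.2408, 0.0877]
tool_rot: [-3.042, 1.569, 1.686]
force: [0.3, -0.0, -5.2]
grip_width: 0.0127
```

```bash
python3 go.py .5215 .237 .087 0.8; python3 - <<'E'
from h import *
for c in('side','top'):
    a=cv2.resize(grab_frame(c)[110:210,(110 if c=='top' else 250):(250 if c=='top' else 370)],None,fx=5,fy=5,interpolation=cv2.INTER_CUBIC)
    cv2.imwrite(f'pics/g6{c}.png',a[:,:,::-1])
E
```

```text
t 9.85 pos [0.5212 0.2408 0.0877] y [ 1.     0.015 -0.   ] q [-0.3   0.67 -0.33  1.84  0.32  0.69 -0.8 ] F [ 0.3 -0.  -5.2] w 0.0127
rotvec [ 0.001  -0.0014  0.0001] shift now-tool mm [0.7 0.3 3.8] shift goal-tool mm [0.7 0.3 3.8]
```

View pics/g6side.png

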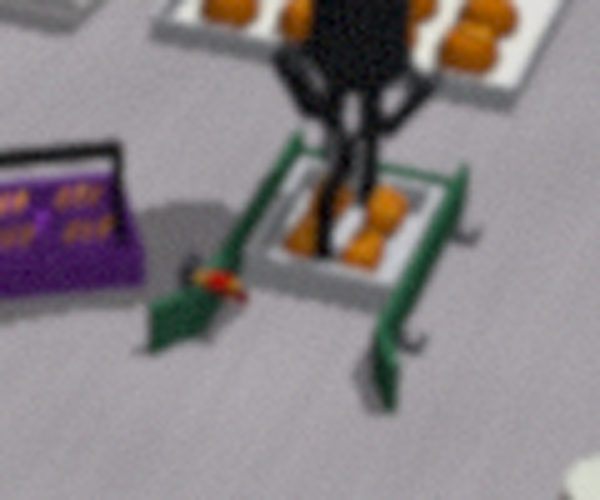

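View pics/g6top.png

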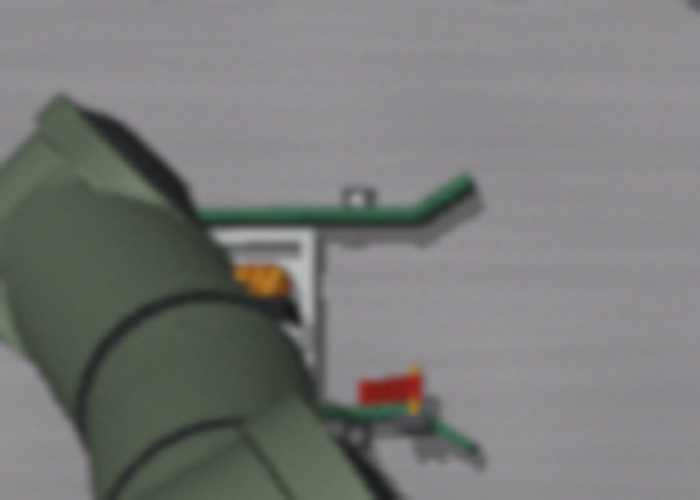

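The catch has dropped behind the tray: top crop (390,390), with the tray's rear edge at column 320. I lower the last bit and release.

Request:
jog_arm([
  [1,0,0,0,0,0],
  [0,0,0,0,0,0],
])

```text
clock: 10.15
position: [0.5216, 0.2392, 0.087]
tool_rot: [2.788, 1.57, 1.231]
force: [-0.8, 1.2, -3.2]
grip_width: 0.0129
```

Request:
jog_arm([
  [0,0,0,0,0,0],
  [0,0,0,0,0,0],
  [0,0,0,0,0,0],
  [0,0,0,0,0,0],
  [0,0,0,0,0,0],
], gripper=110)

```text
clock: 10.65
position: [0.5226, 0.2385, 0.0877]
tool_rot: [2.04, 1.568, 0.481]
force: [-0.0, -0.1, -0.0]
grip_width: 0.0482
```

Request:
jog_arm([
  [-10,0,0,0,0,0],
  [-25,0,0,0,0,0],
  [-40,0,0,0,0,0],
  [-40,0,0,0,0,0],
  [-40,0,0,0,0,0],
  [0,0,0,0,0,0],
])

```text
clock: 11.25
position: [0.5213, 0.2386, 0.2514]
tool_rot: [2.641, 1.569, 1.083]
force: [-0.3, 0.1, -1.5]
grip_width: 0.0485
```

```bash
cat > chk.py <<'E'
from fit import *
M={}
x=[]
for c in('side','top'):
    im=grab_frame(c)
    a=cv2.resize(im[110:210,(110 if c=='top' else 250):(250 if c=='top' else 370)],None,fx=5,fy=5,interpolation=cv2.INTER_CUBIC)
    cv2.imwrite(f'pics/g7{c}.png',a[:,:,::-1])
    e=proj(c,[[.5215,.2386,.015]])[0]
    r=nets.silhouettes(c,'roll_tray')
    print(c,e,[(round(d['p'],2),[round(float(v)) for v in d['rect']]) for d in r])
    for d in r:
        l,t,rr,b=d['rect']
        if l<e[0]<rr and t<e[1]<b: M[c]=d['mask'];break
for c in M:
    r=fit(tray,{c:M[c]},[.5215,.24,1.585]);print(c,r.x,r.fun)
E
python3 chk.py; python3 go.py .5 .2 .2 0
```

```text
side [318.76989934 156.64395502] [(0.97, [150, 202, 204, 251]), (0.93, [126, 256, 182, 305]), (0.75, [295, 132, 336, 172]), (0.68, [241, 140, 280, 169])]
top [154.10318279 173.05478229] [(0.84, [145, 157, 173, 192]), (0.56, [292, 236, 344, 285]), (0.53, [175, 214, 204, 247])]
side [0.52003065 0.23776321 1.59955473] 0.09861218929290771
top [0.52842596 0.23275418 1.44666332] 0.5395616292953491
t 11.45 pos [0.5194 0.2372 0.2452] y [ 1.     0.013 -0.007] q [-0.24  0.46 -0.4   1.72  0.2   1.01 -0.7 ] F [-0.2  0.5  0.1] w 0.0486
rotvec [0.0135 0.0024 0.0068] shift now-tool mm [ 45.4 -19.6  36.8] shift goal-tool mm [ 45.2 -19.4  37.2]
```

View pics/g7side.png

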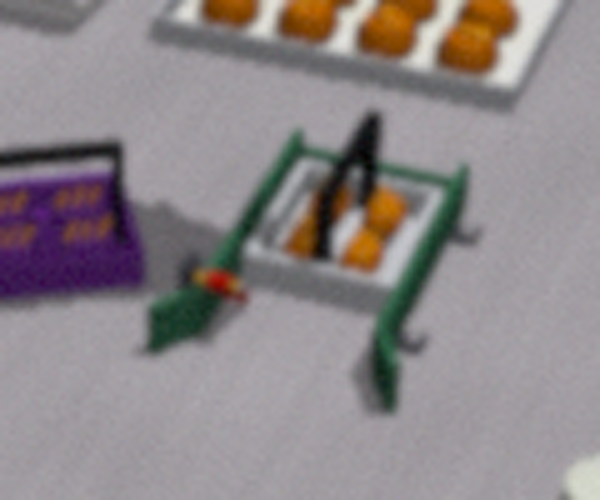

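View pics/g7top.png

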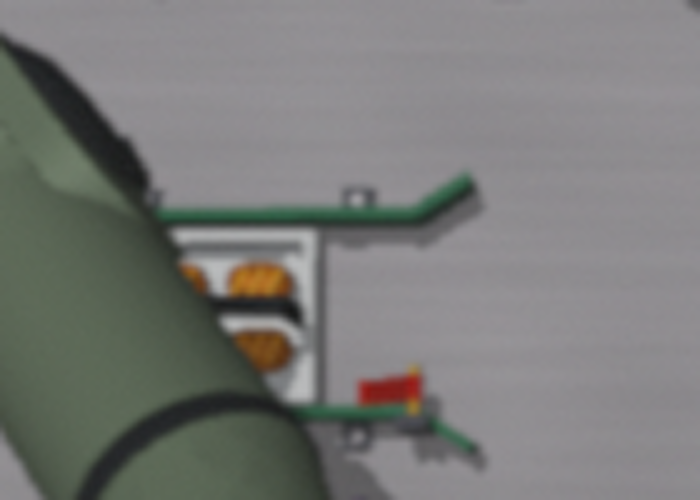

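The tray lies flat between the guides, the catch hangs behind it, and the gripper is clear above. I hand in.

```bash
python3 -c "
from workcell import bot
print(bot.job_done())"
```

```text
the job is handed in; nothing more can be done
None
```

I gripped the roll tray by its handle, set it down in the bay's mouth and slid it in. Its own edge lifted the red catch, and the catch dropped behind it. I then let go, raised the gripper clear and handed in at about 11.5 s; no verdict was reported.

**Last checks:**
- **Tray position:** the side-camera fit puts the tray centre about 1 mm short of the bay's origin, 1.5 mm off sideways and within 1° of its direction.
- **Catch:** both pictures show it hanging behind the tray's rear edge. I judged this by eye; the joint angle was not measured.
- **Top-camera fit:** this one disagreed, giving a centre about 6 to 7 mm off and 8° of turn. The arm hid part of the tray there and the fit was poor (error 0.54 against 0.10 for the side), so I disregarded it.
- **Forces and contact:** setting the tray down briefly reached about 39 N at the wrist, with the tray pressed on the table. The pictures show the fingers clear of the catch.
- **Tray of dark buns:** I never went near it, but I did not re-measure its position at the end.

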